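# Close the slide folder and tuck its tab under the lip

## Task

Close the microscope-slide folder for transport, pushing with the fingertips only: bend the tab inward at its crease, fold the cover over the slides, and press the cover gently flat so that the tab's edge slides in beneath the lip at the front. Do not grip or lift anything, do not touch the glass or the foam inside the cover, do not press hard, keep the folder where it lies and leave the other things alone; finish clear of everything.

Things in the scene. Friction and masses are not known exactly. Their poses are not given: they have to be found in the camera images.
- slide_folder: the open slide folder: a loose steel-backed tray of brown board, 0.5 to 0.7 kg, lying flat, turned up to 0.6 rad. Origin on its underside (the table) at mid-width (y); it spans x -74 to +80, y -75 to +75 mm. -x is its front (towards the robot), +x its hinge side. Five glass slides, top at z 7 mm, lie in wells at x -12 to +64 mm; the bare front strip, x -67 to -16 mm, is 8 mm high
- cover_hinge (a point): middle of the cover's hinge line, at (70, 0, 10.5) mm in the folder's frame; the line runs along the folder's y
- cover (a joint): angle of the cover, a 3 mm board panel 146 mm wide, 88 mm from hinge line to crease at mid-thickness: 0 = shut flat over the slides (its stop), 1.57 = upright, more = leaning back from the front (stop 2.1); starts at 1.25 to 1.72. Stiff hinge (0.12 N m), stays where it is left, no spring-back. Its outside faces away from the front when open and up when shut; inside is grey foam
- tab (a joint): fold of the tuck tab at its crease on the cover's free edge: 0 = in line with the cover, positive = bent to the inside; range -0.15 to 1.8, starts at 0.1 to 0.4, stays as left. Smooth 3 mm board, 126 mm wide, 45 mm from crease to free edge. The crease (0.015 N m) is far softer than the hinge: a push on the tab's back near its free edge bends the tab while the cover stands still
- tab_crease (a point): middle of the crease line between cover and tab, at mid-thickness. A push on the cover's back, short of the crease, folds the cover and leaves the tab's fold as it is
- tab_edge (a point): middle of the tab's free edge; with all shut flat it lies at (-63, 0, 10.5) mm in the folder's frame, 10 mm beneath the lip. With the tab bent less than about 0.85 it comes down on top of the lip; bent 1.1 to 1.4 it comes down on the front strip behind the lip, and pressing the cover flat then unfolds the tab and slides the edge in beneath the lip
- lip_edge (a point): inner lower edge of the retaining lip at mid-width, at (-53, 0, 14.5) mm in the folder's frame. The lip is a 3 mm board ledge along the front wall (wall x -74 to -67 mm): x -74 to -53 mm, underside z 14.5, top z 17.5 mm, in two pieces, y -75 to -23 and +23 to +75 mm, with a thumb notch between them
- slides: the five glass slides in the tray, 76 x 25 mm each, not to be touched; same origin as the folder
- foam_liner: the grey foam pad on the inside of the cover, not to be touched; same origin as the cover, on the hinge line
- tweezers: steel tweezers 130 mm long lying along the folder's front; a bystander; origin under the centre
- dropper_1: amber dropper bottle 34 mm across, 102 mm high, in front of the folder; a bystander; origin under the centre
- microtube_1: small white microtube 45 mm long lying beside the folder's right side; a bystander; origin under the centre
- petri_1: petri dish 88 mm across, 16 mm high, behind and to the left; a bystander; origin under the centre
- reagent_jar: jar with a screw lid, 64 mm across, 85 mm high, near the robot; a bystander; origin under the centre
- beaker_small: glass beaker 55 mm across, 58 mm high, at the back left; a bystander; origin under the centre
- electrode: glass electrode 134 mm long, 12 mm thick, lying along the back edge of the table; a bystander; origin under the centre
- flask_1: conical flask 61 mm across, 105 mm high, at the back left; a bystander; origin under the centre

How it is judged:
At the end, for the whole second after the job is handed in: The cover lies flat (within 0.07 rad), the tab flat (bent less than 0.15 rad) with its free edge beneath the lip by at least 6 mm (and below the lip's underside); the folder is at rest on the table within 15 mm of where it lay (value of joint cover below 0.07 rad and value of joint tab below 0.15 rad and x of tab_edge in the frame of slide_folder below -0.059 m and z of tab_edge in the frame of slide_folder below 0.0135 m and linear speed of slide_folder below 0.01 m/s and distance of slide_folder from where it was at the start of the episode below 0.015 m and height (world z) of slide_folder below 0.004 m); the robot touches nothing.
It fails at once if a bystander was pushed more than 15 mm or lifted (distance of any of tweezers, dropper_1, microtube_1, petri_1, reagent_jar, beaker_small, flask_1, electrode from where it was at the start of the episode above 0.015 m).
It fails at once if the fingers touched the glass slides or the foam liner (contact force between the fingers and slides above 0.5 N or contact force between the fingers and foam_liner above 0.5 N).
It fails at once if the folder was gripped or pressed harder than 35 N (contact force between the fingers and slide_folder above 35 N).
It fails at once if the folder was lifted, tipped or pushed more than 15 mm away (height (world z) of slide_folder above 0.008 m or angle between slide_folder's own z axis and vertical above 0.12 rad or distance of slide_folder from where it was at the start of the episode above 0.015 m).
It also fails if it takes over 51 s, if anything falls off the work surface, if the arm or the gripper's body presses on something with over 40 N, if the wrist force passes 120 N, or if a joint passes its speed limit or range.

## Robot

A 6-joint arm with a two-finger parallel gripper is mounted at the origin on the work surface; the furniture and walls round the work are solid. World frame = base frame: x ahead of the robot, y to its left, z up, the work surface at z = 0. Lengths are in m, angles in rad, forces in N, time in s.
With the tool pointing down it reaches from about 0.3 to 0.775 m from the base axis. Payload 14.6 kg.
Tool frame: the origin (TCP) lies midway between the tips of the shut fingers; the grasp point (between the pads) lies 19 mm behind it; z points along the fingers, y is the line along which they close (so a half turn about z gives the same grasp; the last joint's range is limited). The gripper opens to 94 mm and grips with 3 to 60 N. Pads are 16 mm wide; open, the fingers measure 119 mm over their backs; the gripper's body (75 mm by 177 mm) begins 78 mm behind the grasp point.
Start: joints at [-1.28, 0.3, 1.521, -0, 1.321, -0.067], TCP at [0.193, -0.515, 0.205] pointing down, gripper open.
Joint ranges: [-3.03, 3.03], [-0.79, 2.21], [0.23, 2.52], [-1.04, 4.18], [0, 3.07], [-2.55, 2.55]. Speed limits (rad/s): [2.22, 2.22, 2.57, 3.14, 3.14, 3.14].

## Interface

Orientations are given as a rotation vector (axis times angle).
In Python, from workcell import status, viewer, order gives the robot as it stands.
- The arm moves only by the shell command python3 -m crank 'ROWS' [FORCE]. ROWS is JSON, a list of rows, each an object of numbers: "hand": the gripper command: -1 is fully open, 1 is shut, values between are in proportion; "dx", "dy", "dz": the shift along the tool's x, y, z in mm; "roll": the turn about the tool's z in degrees. A call has 1 to 10 rows; each row shifts and turns the commanded pose from where the row before left it, along the tool's axes as they then stand; what a row does not reach is not made up. A row lasts 1/8 s, in which the tool goes at most 62.5 mm and 10.7 degrees, less where a joint would pass 70% of its speed; a pose out of reach is approached as far as the arm can. A call with a gripper value outside its range is refused whole. The fingers move at their own pace and stop on an object; FORCE is the grip in N (left out, the last holds). Time passes only in rows, so rows that do not move let the fingers close. It gives the time, the measured TCP pose, the force, the opening and the grip force at its end, in the units of the state.
- status.get_state(): the state, without advancing time (a new reading comes with each control period).
- viewer.read_camera(name): name is "scene" or "top" or "wrist"; returns the picture (384x512x3 uint8, blue, green, red); there is no depth.
- viewer.camera_model(name): a dict with "mtx" (3x3 intrinsics, pixels), "pose" (4x4, takes a point from camera to world coordinates); the wrist camera has in their place "mount" (4x4, takes a point from camera to tool coordinates, whose origin is the TCP and whose axes are the flange's). Camera axes: x right, y down, z forward; pixel columns grow to the right and rows downward; lengths in m; the calibration is good to about 2 mm. The wrist camera is an equidistant fisheye: a pixel r from the principal point sees the ray r / f radians off the axis. A picture is of the moment at which its call begins: read the wrist's pose just before it. camera_model takes no time and is no camera call.
- order.close_job(): hands the job in; it is judged then, once.
The state is a dict: "t": time; "qpos": joint angles; "dq": joint speeds; "joint_torque": joint torques, N m; "tcp_pos": TCP position; "tool_rot": TCP orientation; "ft_force": force on the tool from outside, world axes, zero at the start; "wrist_torque": the same for the moment, N m; "gripper_width": finger opening in m; "grip_force": force on a finger pad.
Only numpy, scipy, OpenCV 4.12 (cv2) and the standard library are available. Lean on these libraries where they do the work, as an engineer would, in place of code of your own. Each camera call takes 0.05 s, during which the arm holds its last target. There are 200 camera calls.

## Working session

There is one attempt and no reset: what is moved stays moved. The work goes in short steps, Python scripts to look and compute and a shell command to move; the robot and the scene stay as the last step left them, time stands still between calls to the robot, and variables do not carry over. Pictures are saved under pics/ and viewed, at most 10 in all, crops included, and the job is handed in when it is done.

```bash
mkdir -p pics; python3 - <<'E'
from workcell import status, viewer
import cv2
for n in("scene","top"):
    im=viewer.read_camera(n); cv2.imwrite(f"pics/{n}0.png",im)
    m=viewer.camera_model(n); print(n,m["mtx"],m["pose"])
s=status.get_state(); print(s)
E
```

```text
scene [[374.96580916   0.         258.98754989]
 [  0.         374.96580916 194.90335975]
 [  0.           0.           1.        ]] [[ 0.91844964 -0.29105355  0.26783969  0.30364497]
 [-0.3953885  -0.69419129  0.60147018 -0.54421146]
 [ 0.01087195 -0.6583208  -0.75265897  0.67848397]
 [ 0.          0.          0.          1.        ]]
top [[358.34416995   0.         256.11057607]
 [  0.         358.34416995 185.94023321]
 [  0.           0.           1.        ]] [[-1.81956107e-01 -9.56183506e-01  2.29357970e-01  3.42077605e-01]
 [-9.83306615e-01  1.77002132e-01 -4.21704314e-02 -1.77235764e-02]
 [-2.74178812e-04 -2.33202377e-01 -9.72428186e-01  8.60741662e-01]
 [ 0.00000000e+00  0.00000000e+00  0.00000000e+00  1.00000000e+00]]
{'t': 0.1, 'qpos': array([-1.27961135e+00,  3.00413955e-01,  1.52150056e+00, -2.23321657e-05,
        1.32067864e+00, -6.66135805e-02]), 'dq': array([ 0.0006588 , -0.00186861, -0.00307059, -0.00060849,  0.00113856,
        0.0014298 ]), 'joint_torque': array([-5.67161969e-04, -5.32639074e+01, -3.53286195e+01,  7.08807749e-02,
        2.34064437e-02, -5.41888471e-05]), 'tcp_pos': array([ 0.19253777, -0.51496014,  0.20495173]), 'tool_rot': array([-3.09047582e+00, -5.58867568e-01,  2.09800252e-04]), 'ft_force': array([-0.01563204, -0.87634116, -0.60443757]), 'wrist_torque': array([-0.02929848, -0.0090929 ,  0.05491802]), 'grip_force': 0.0, 'gripper_width': 0.094070404560556}
```

View pics/scene0.png

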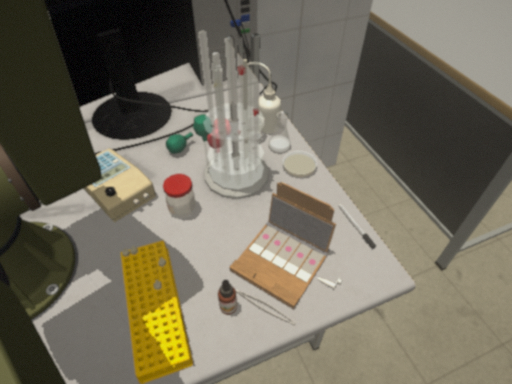

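View pics/top0.png

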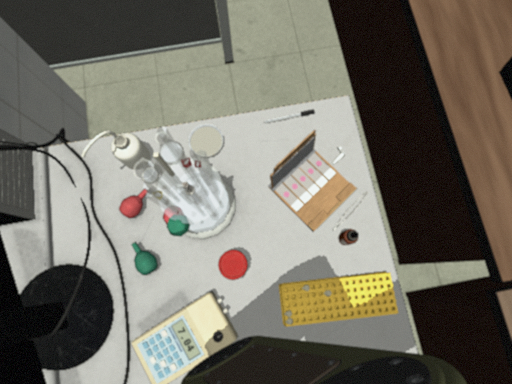

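The scene view shows the open folder with its front corners near (232,268) and (297,300) and its cover upright, with the top edge from (280,186) to (333,212). In the top view the folder is around (312,180). I'll enlarge both to pick corner pixels.

```bash
python3 - <<'E'
import cv2,numpy as np
a=cv2.imread("pics/scene0.png")[175:307,220:350]; b=cv2.imread("pics/top0.png")[120:252,250:380]
o=np.hstack([cv2.resize(x,None,fx=3,fy=4.5*0+3,interpolation=cv2.INTER_CUBIC) for x in(a,b)])
for k in range(0,26):
    pass
for i,(u0,v0) in enumerate(((220,175),(250,120))):
    for u in range(0,130,20):
        cv2.line(o,(i*390+u*3,0),(i*390+u*3,5),(0,0,255),1);cv2.putText(o,str(u0+u),(i*390+u*3,14),0,.33,(0,0,255),1)
    for v in range(5,132,20):
        cv2.putText(o,str(v0+v)+"-",(i*390,v*3+3),0,.33,(255,0,0),1)
cv2.imwrite("pics/crop0.png",o)
E
```

```text
(no output)
```

View pics/crop0.png

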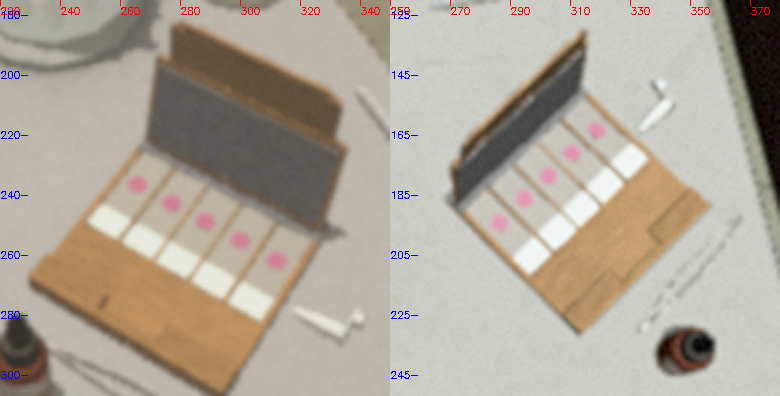

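```bash
cat > h.py <<'E'
import numpy as np,cv2
from scipy.optimize import least_squares
from scipy.spatial.transform import Rotation as R
from workcell import viewer,status
C={n:viewer.camera_model(n) for n in("scene","top")}
def proj(n,P):
    P=np.atleast_2d(P);T=np.linalg.inv(C[n]["pose"]);q=P@T[:3,:3].T+T[:3,3]
    q=q@C[n]["mtx"].T; return q[:,:2]/q[:,2:]
def w(p,L):
    x,y,a=p[:3];L=np.atleast_2d(L)/1000.;c,s=np.cos(a),np.sin(a)
    return np.c_[x+c*L[:,0]-s*L[:,1],y+s*L[:,0]+c*L[:,1],L[:,2]]
def cov(c,t,r,y,n=0,rt=0):  # point r from hinge on cover, then rt on tab, n = offset to outside
    d=lambda a:np.array([-np.cos(a),0,np.sin(a)]); o=lambda a:np.array([np.sin(a),0,np.cos(a)])
    return np.array([70,y,10.5])+r*d(c)+rt*d(c-t)+n*o(c-t if rt else c)
E
cat > fit.py <<'E'
from h import *
S=lambda u,v:(220+u/3,175+v/3); T=lambda u,v:(250+(u-390)/3,120+v/3)
def pts(p):
    c,t=p[3:]
    return [("scene",(-74,75,17.5),S(30,274)),("scene",(-74,-75,17.5),S(223,383)),
    ("scene",cov(c,t,88,73,-1.5),S(157,57)),("scene",cov(c,t,88,-73,-1.5),S(345,149)),
    ("scene",cov(c,t,88,55,0,45),S(180,25)),("scene",cov(c,t,88,-55,0,45),S(331,93)),
    ("scene",cov(c,t,3,73),S(146,146)),("scene",cov(c,t,3,-73),S(322,230)),
    ("top",(-74,75,8),T(580,333)),("top",(-74,-75,17.5),T(711,205)),
    ("top",cov(c,t,88,73),T(453,165)),("top",cov(c,t,88,-73),T(586,45)),
    ("top",cov(c,t,88,60,0,42),T(463,150)),("top",cov(c,t,88,-60,0,42),T(585,34)),
    ("top",cov(c,t,0,73),T(453,205))]
def res(p):
    return np.concatenate([proj(n,w(p,L))[0]-np.array(q) for n,L,q in pts(p)])
best=min((least_squares(res,[.55,-.25,.6,c,.25],loss="soft_l1") for c in(1.3,1.6)),key=lambda r:r.cost)
p=best.x;print(p,best.cost);print(res(p).reshape(-1,2).round(1).tolist())
np.save("p.npy",p)
c,t=p[3:];o=[]
for n,(u0,v0) in(("scene",(220,175)),("top",(250,120))):
    im=cv2.resize(cv2.imread(f"pics/{n}0.png")[v0:v0+132,u0:u0+130],None,fx=3,fy=3,interpolation=cv2.INTER_CUBIC)
    for poly in([(-74,75,0),(80,75,0),(80,-75,0),(-74,-75,0)],[(-74,75,17.5),(-53,75,17.5),(-53,23,17.5),(-53,-75,17.5),(-74,-75,17.5)],
      [cov(c,t,0,73),cov(c,t,0,-73),cov(c,t,88,-73),cov(c,t,88,73)],[cov(c,t,88,63),cov(c,t,88,63,0,45),cov(c,t,88,-63,0,45),cov(c,t,88,-63)],[(-12,60,7),(64,60,7),(64,-60,7),(-12,-60,7)]):
        q=(proj(n,w(p,np.array(poly,float)))-[u0,v0]+.5)*3
        cv2.polylines(im,[q.round().astype(int)],True,(255,0,0),1)
    o.append(im)
cv2.imwrite("pics/fit0.png",np.hstack(o))
E
python3 fit.py
```

```text
[ 0.51193958 -0.1891306   0.58657858  1.66208846  0.14688723] 11.667235518274929
[[-0.7, -0.1], [0.1, 2.5], [-1.1, -0.8], [0.5, -0.0], [-0.4, -1.2], [0.1, 0.2], [-0.3, -3.5], [0.2, -0.7], [-0.2, 0.6], [-0.2, -0.4], [-0.8, 1.9], [0.7, -1.4], [1.9, -1.7], [0.8, -0.4], [0.2, 0.1]]
```

View pics/fit0.png

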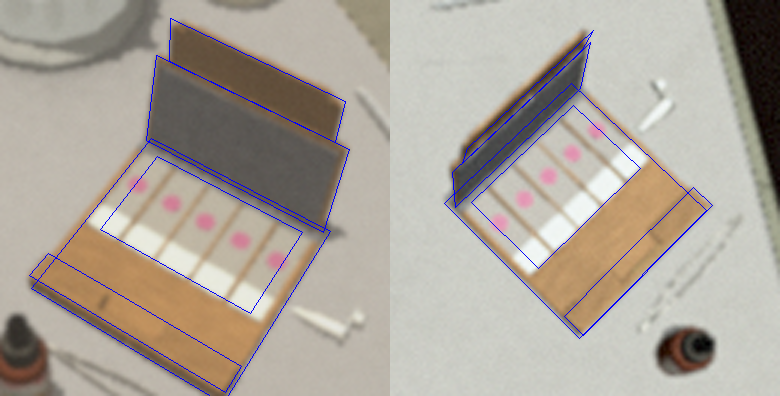

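The fit overlays well: the folder is at (0.512, -0.189) with yaw 0.587, cover at about 1.66 and tab at about 0.15. Next I work out the approach and where the rack stands.

```bash
cat >> h.py <<'E'
def infolder():
    p=np.load("p.npy");s=status.get_state();q=s["tcp_pos"];c,n=np.cos(p[2]),np.sin(p[2])
    d=q[:2]-p[:2];X=R.from_rotvec(s["tool_rot"]).as_matrix()
    return s,np.array([c*d[0]+n*d[1],-n*d[0]+c*d[1],q[2]])*1000,X
def go(x,y,z):
    s,f,X=infolder();p=np.load("p.npy")
    tgt=w(p,(x,y,z))[0]; e=X.T@(tgt-s["tcp_pos"])*1000
    print("tool move mm",e.round(1),"yaw off deg",np.degrees(np.arctan2(X[1,0],X[0,0])-p[2]).round(2))
def say():
    s,f,X=infolder();print("t",round(s["t"],2),"in folder",f.round(1),"F",s["ft_force"].round(2),"yaw",np.degrees(np.arctan2(X[1,0],X[0,0])-np.load("p.npy")[2]).round(2),"w",round(s["gripper_width"],4))
def ground(n,u,v,z=0):
    P=C[n]["pose"];d=P[:3,:3]@np.linalg.solve(C[n]["mtx"],[u,v,1]);return P[:3,3]+d*(z-P[2,3])/d[2]
E
python3 - <<'E'
from h import *
say();go(112,0,300)
print(ground("scene",235,178,.03),ground("top",205,210,.03),ground("scene",203,36,.3),ground("scene",240,60,.3))
E
```

```text
t 0.1 in folder [-446.4  -94.6  205. ] F [-0.02 -0.88 -0.6 ] yaw -13.11 w 0.0941
tool move mm [ 522.4 -218.8  -94.8] yaw off deg -13.11
[0.5027615  0.04547131 0.03      ] [0.50276198 0.07473212 0.03      ] [0.5059434  0.21601749 0.3       ] [0.54262999 0.09439495 0.3       ]
```

```bash
python3 -m crank '[{"hand":1,"dz":-47.5,"roll":-6.6},{"hand":1,"dz":-47.5,"roll":-6.5},{"hand":1}]'; python3 - <<'E'
from h import *
say();go(112,0,300)
E
```

```text
t 0.1 in folder [-446.4  -94.6  205. ] F [-0.02 -0.88 -0.6 ] yaw -13.11 w 0.0941
tool move mm [ 522.4 -218.8  -94.8] yaw off deg -13.11$[0]: bad value
```

```bash
python3 -m crank '[{"hand":1.0,"dx":0,"dy":0,"dz":-47.5,"roll":-6.6},{"hand":1.0,"dx":0,"dy":0,"dz":-47.5,"roll":-6.5},{"hand":1.0,"dx":0,"dy":0,"dz":0,"roll":0}]'; python3 - <<'E'
from h import *
say();go(112,0,300)
E
```

```text
t: 0.48
tcp_pos: [0.1929, -0.516, 0.3037]
tool_rot: [3.002, 0.908, -0.0]
ft_force: [-0.1, 0.4, -0.6]
gripper_width: 0.0673
grip_force: 0.0
t 0.47 in folder [-446.6  -95.6  303.7] F [-0.08  0.38 -0.6 ] yaw 0.06 w 0.0673
tool move mm [558.7 -95.    2.3] yaw off deg 0.06
```

```bash
python3 -m crank '[{"hand":1,"dx":40,"dy":-8,"dz":0,"roll":0},{"hand":1,"dx":60,"dy":-10,"dz":0,"roll":0},{"hand":1,"dx":60,"dy":-10,"dz":0,"roll":0},{"hand":1,"dx":60,"dy":-10,"dz":0,"roll":0},{"hand":1,"dx":60,"dy":-10,"dz":0,"roll":0},{"hand":1,"dx":60,"dy":-10,"dz":0,"roll":0},{"hand":1,"dx":60,"dy":-10,"dz":0,"roll":0},{"hand":1,"dx":60,"dy":-10,"dz":0,"roll":0},{"hand":1,"dx":60,"dy":-10,"dz":0,"roll":0},{"hand":1,"dx":38,"dy":-7,"dz":0,"roll":0}]'; python3 -m crank '[{"hand":1,"dx":0,"dy":0,"dz":0,"roll":0},{"hand":1,"dx":0,"dy":0,"dz":0,"roll":0}]'; python3 - <<'E'
from h import *
say();go(112,0,180)
E
```

```text
t: 1.72
tcp_pos: [0.606, -0.125, 0.2985]
tool_rot: [-3.006, -0.908, 0.003]
ft_force: [-0.5, -0.8, 0.1]
gripper_width: 0.0
grip_force: 0.0
t: 1.98
tcp_pos: [0.6043, -0.1276, 0.2994]
tool_rot: [-3.007, -0.907, 0.002]
ft_force: [-0.7, -1.1, 0.4]
gripper_width: 0.0007
grip_force: 0.0
t 1.98 in folder [1.110e+02 1.000e-01 2.994e+02] F [-0.74 -1.08  0.38] yaw -0.05 w 0.0007
tool move mm [  1.2   0.2 119.4] yaw off deg -0.05
```

```bash
python3 -m crank '[{"hand":1,"dx":0,"dy":0,"dz":50,"roll":0},{"hand":1,"dx":0,"dy":0,"dz":60,"roll":0},{"hand":1,"dx":0,"dy":0,"dz":55,"roll":0},{"hand":1,"dx":0,"dy":0,"dz":0,"roll":0},{"hand":1,"dx":0,"dy":0,"dz":0,"roll":0}]'; cat > look.py <<'E'
from h import *
import sys
k=sys.argv[1];say()
a=viewer.read_camera("scene")[160:310,210:370];b=viewer.read_camera("top")[110:260,240:400]
cv2.imwrite(f"pics/{k}.png",np.hstack([cv2.resize(x,None,fx=2.5,fy=2.5,interpolation=cv2.INTER_CUBIC) for x in(a,b)]))
E
python3 look.py l1
```

```text
t: 2.6
tcp_pos: [0.6055, -0.1281, 0.1382]
tool_rot: [3.006, 0.906, 0.004]
ft_force: [0.4, -0.0, 1.9]
gripper_width: 0.0005
grip_force: 0.0
t 2.6 in folder [111.7  -0.9 138.2] F [ 0.43 -0.04  1.94] yaw -0.07 w 0.0005
```

View pics/l1.png

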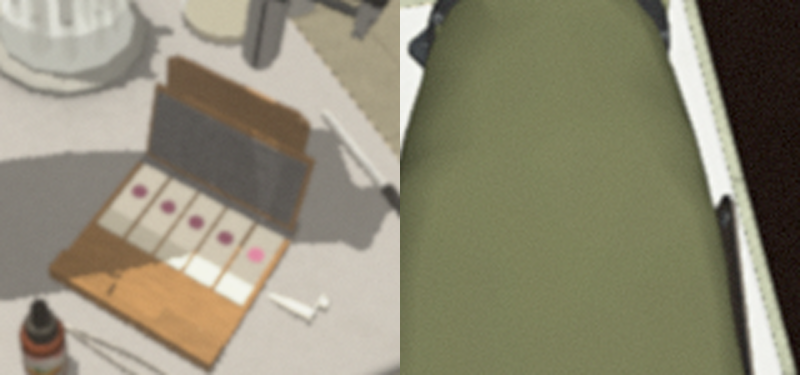

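```bash
python3 -m crank '[{"hand":1,"dx":-13,"dy":0,"dz":2.6,"roll":0},{"hand":1,"dx":-10,"dy":0,"dz":2.6,"roll":0},{"hand":1,"dx":-6,"dy":0,"dz":0,"roll":0},{"hand":1,"dx":-4,"dy":0,"dz":0.9,"roll":0},{"hand":1,"dx":-4,"dy":0,"dz":0.9,"roll":0},{"hand":1,"dx":-4.7,"dy":0,"dz":2.5,"roll":0},{"hand":1,"dx":-4.7,"dy":0,"dz":2.5,"roll":0},{"hand":1,"dx":-3.2,"dy":0,"dz":3,"roll":0},{"hand":1,"dx":-3.2,"dy":0,"dz":3,"roll":0},{"hand":1,"dx":0,"dy":0,"dz":0,"roll":0}]'; python3 look.py l2
```

```text
t: 3.95
tcp_pos: [0.5606, -0.1566, 0.1172]
tool_rot: [-3.007, -0.908, 0.001]
ft_force: [0.3, 0.5, -0.7]
gripper_width: 0.0003
grip_force: 0.0
t 3.95 in folder [ 58.5   0.2 117.2] F [ 0.32  0.47 -0.69] yaw -0.02 w 0.0003
```

View pics/l2.png

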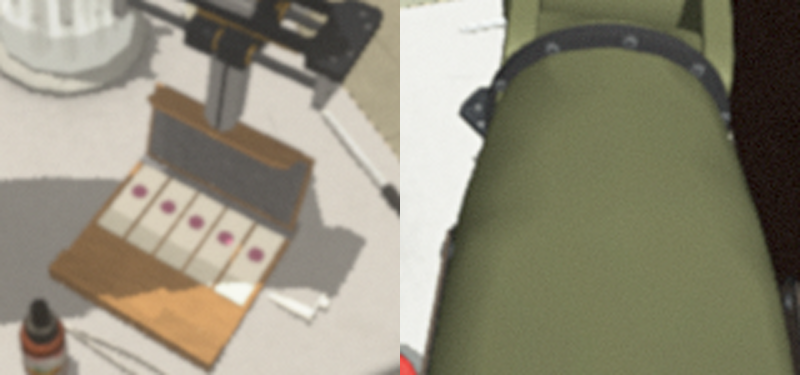

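```bash
python3 -m crank '[{"hand":1,"dx":-1.2,"dy":0,"dz":2.5,"roll":0},{"hand":1,"dx":-1.2,"dy":0,"dz":2.5,"roll":0},{"hand":1,"dx":0,"dy":0,"dz":0,"roll":0}]'; python3 -c "
from h import *
say()"; python3 -m crank '[{"hand":1,"dx":2,"dy":0,"dz":-15,"roll":0},{"hand":1,"dx":10,"dy":0,"dz":-50,"roll":0},{"hand":1,"dx":40,"dy":0,"dz":0,"roll":0},{"hand":1,"dx":0,"dy":0,"dz":0,"roll":0}]'; python3 look.py l3
```

```text
t: 4.42
tcp_pos: [0.5587, -0.1578, 0.1122]
tool_rot: [-3.007, -0.908, 0.001]
ft_force: [-0.5, -0.1, -1.0]
gripper_width: 0.0002
grip_force: 0.0
t 4.42 in folder [ 56.3   0.2 112.2] F [-0.45 -0.13 -0.97] yaw -0.01 w 0.0002
t: 4.92
tcp_pos: [0.6035, -0.1278, 0.1786]
tool_rot: [3.006, 0.911, 0.002]
ft_force: [0.3, -0.6, -0.2]
gripper_width: 0.0002
grip_force: 0.0
t 4.92 in folder [110.2   0.4 178.6] F [ 0.34 -0.65 -0.24] yaw 0.1 w 0.0002
```

View pics/l3.png

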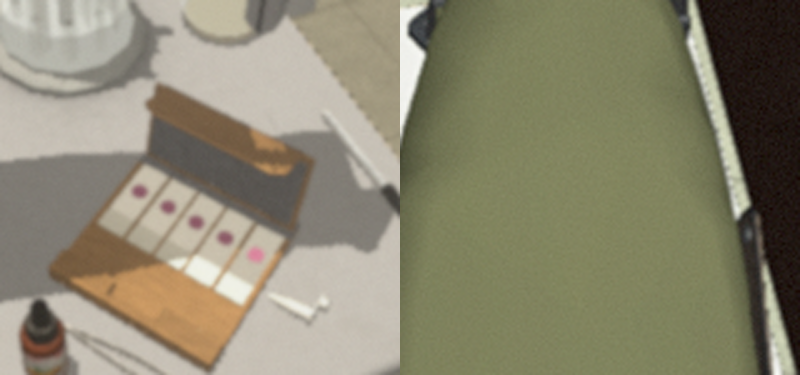

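The tab now leans inward. Its free edge runs from about crop (152,113) to (287,177), and the crease corners at (155,90) and (312,160) have not moved. I'll fit cover and tab angles to these points.

```bash
python3 - <<'E'
from h import *
p=np.load("p.npy");q=lambda u,v:(210+u/2.5,160+v/2.5)
def f(z):
    c,t=z;return np.concatenate([proj("scene",w(p,L))[0]-m for L,m in((cov(c,t,88,73),q(155,89)),(cov(c,t,88,-73),q(312,159)),(cov(c,t,88,58,0,45),q(156,114)),(cov(c,t,88,-56,0,45),q(286,177)))])
r=least_squares(f,[1.6,1.2]);print(r.x,f(r.x).round(1))
for t in(1.1,1.25,1.4):print(t,(proj("scene",w(p,[cov(1.66,t,88,y,0,45) for y in(58,0,-58)]))-[210,160]).__mul__(2.5).round(0).tolist())
E
```

```text
[1.69872514 1.37557202] [ 0.4 -3.7  1.7 -0.4 -4.7 -1.8 -4.8 -1. ]
1.1 [[146.0, 100.0], [210.0, 133.0], [279.0, 167.0]]
1.25 [[143.0, 108.0], [208.0, 140.0], [276.0, 174.0]]
1.4 [[141.0, 115.0], [206.0, 147.0], [273.0, 181.0]]
```

Geometry (about 1.26) and the image (about 1.3) both put the tab in the 1.1–1.4 band. Now I go down behind the cover to begin the fold.

```bash
python3 -m crank '[{"hand":1,"dx":0,"dy":0,"dz":30,"roll":0},{"hand":1,"dx":0,"dy":0,"dz":35,"roll":0},{"hand":1,"dx":-6,"dy":0,"dz":22,"roll":0},{"hand":1,"dx":-8,"dy":0,"dz":0,"roll":0},{"hand":1,"dx":-5,"dy":0,"dz":0,"roll":0},{"hand":1,"dx":-4,"dy":0,"dz":0,"roll":0},{"hand":1,"dx":0,"dy":0,"dz":0,"roll":0}]'; python3 -c "
from h import *
say()"; python3 -m crank '[{"hand":1,"dx":-4,"dy":0,"dz":0.5,"roll":0},{"hand":1,"dx":-4,"dy":0,"dz":0.5,"roll":0},{"hand":1,"dx":-4,"dy":0,"dz":0.5,"roll":0},{"hand":1,"dx":-4,"dy":0,"dz":0.5,"roll":0},{"hand":1,"dx":-4,"dy":0,"dz":0.5,"roll":0},{"hand":1,"dx":-4,"dy":0,"dz":0.6,"roll":0},{"hand":1,"dx":-4,"dy":0,"dz":0.6,"roll":0}]'; python3 -c "
from h import *
say()"
```

```text
t: 5.9
tcp_pos: [0.5831, -0.142, 0.0913]
tool_rot: [3.007, 0.907, 0.001]
ft_force: [-0.0, -0.9, 0.1]
gripper_width: 0.0007
grip_force: 0.0
t 5.9 in folder [85.3 -0.2 91.3] F [-0.04 -0.86  0.06] yaw -0.02 w 0.0007
t: 6.78
tcp_pos: [0.5594, -0.1574, 0.0866]
tool_rot: [-3.007, -0.908, 0.0]
ft_force: [1.0, 1.2, -0.7]
gripper_width: 0.0007
grip_force: 0.7
t 6.78 in folder [57.1  0.2 86.6] F [ 1.02  1.2  -0.69] yaw -0.01 w 0.0007
```

```bash
python3 -m crank '[{"hand":1,"dx":-4.4,"dy":0,"dz":2,"roll":0},{"hand":1,"dx":-4.4,"dy":0,"dz":2,"roll":0},{"hand":1,"dx":-4.4,"dy":0,"dz":2,"roll":0},{"hand":1,"dx":-4.4,"dy":0,"dz":2.7,"roll":0},{"hand":1,"dx":-4.4,"dy":0,"dz":2.7,"roll":0},{"hand":1,"dx":-4.4,"dy":0,"dz":2.7,"roll":0},{"hand":1,"dx":-3.8,"dy":0,"dz":3.5,"roll":0},{"hand":1,"dx":-3.8,"dy":0,"dz":3.5,"roll":0},{"hand":1,"dx":-3.8,"dy":0,"dz":3.5,"roll":0},{"hand":1,"dx":0,"dy":0,"dz":0,"roll":0}]'; python3 look.py l4
```

```text
t: 8.02
tcp_pos: [0.5278, -0.1782, 0.0618]
tool_rot: [-3.007, -0.908, 0.001]
ft_force: [-0.1, 0.0, 0.3]
gripper_width: 0.0003
grip_force: 0.0
t 8.03 in folder [19.2  0.3 61.8] F [-0.1   0.    0.31] yaw -0.02 w 0.0003
```

View pics/l4.png

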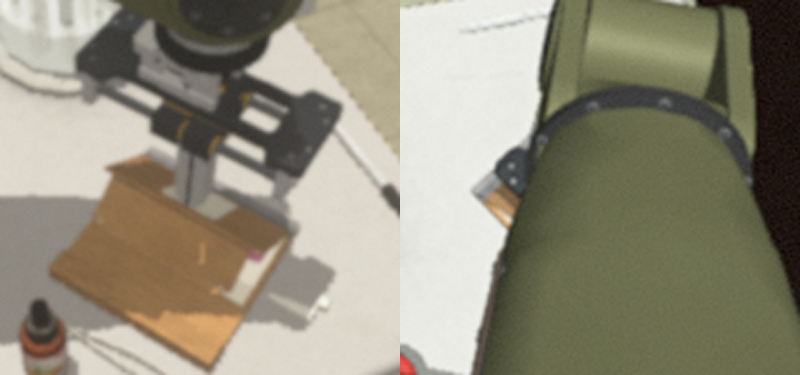

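```bash
python3 -m crank '[{"hand":1,"dx":-3,"dy":0,"dz":4.2,"roll":0},{"hand":1,"dx":-3,"dy":0,"dz":4.2,"roll":0},{"hand":1,"dx":-3,"dy":0,"dz":4.2,"roll":0}]';python3 -m crank '[{"hand":1,"dx":-1.7,"dy":0,"dz":3.5,"roll":0},{"hand":1,"dx":-1.7,"dy":0,"dz":3.5,"roll":0},{"hand":1,"dx":-1.7,"dy":0,"dz":3.5,"roll":0}]'; python3 look.py l5
```

```text
t: 8.5
tcp_pos: [0.5205, -0.1832, 0.0492]
tool_rot: [-3.007, -0.908, -0.0]
ft_force: [1.0, 0.5, 0.2]
gripper_width: 0.0002
grip_force: 0.6
t: 8.88
tcp_pos: [0.5166, -0.186, 0.039]
tool_rot: [3.007, 0.908, 0.001]
ft_force: [1.5, 1.8, 2.9]
gripper_width: 0.0002
grip_force: 1.6
t 8.88 in folder [ 5.6  0.1 39. ] F [1.5  1.8  2.94] yaw -0.01 w 0.0002
```

View pics/l5.png

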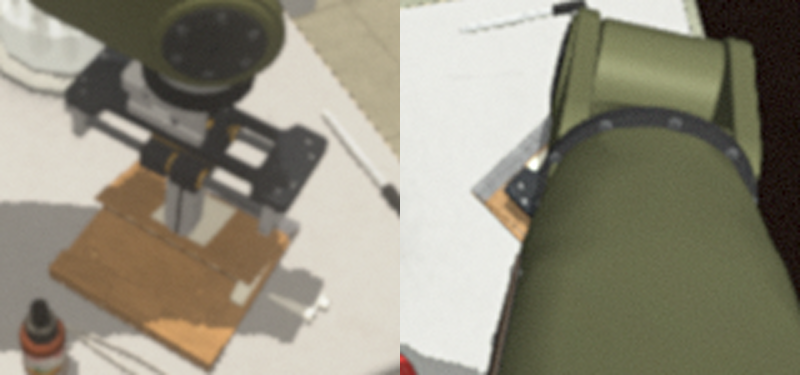

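```bash
python3 -m crank '[{"hand":1,"dx":-1,"dy":0,"dz":2.5,"roll":0},{"hand":1,"dx":-1,"dy":0,"dz":2.5,"roll":0}]';python3 -m crank '[{"hand":1,"dx":-0.8,"dy":0,"dz":2.5,"roll":0},{"hand":1,"dx":-0.8,"dy":0,"dz":2.5,"roll":0}]';python3 -m crank '[{"hand":1,"dx":-0.5,"dy":0,"dz":2.5,"roll":0},{"hand":1,"dx":-0.5,"dy":0,"dz":2.5,"roll":0}]'; python3 -m crank '[{"hand":1,"dx":-0.4,"dy":0,"dz":2,"roll":0},{"hand":1,"dx":0,"dy":0,"dz":2,"roll":0}]'; python3 -c "
from h import *
say()"
```

```text
t: 9.22
tcp_pos: [0.5149, -0.187, 0.034]
tool_rot: [3.007, 0.908, 0.001]
ft_force: [2.3, 1.1, 2.1]
gripper_width: 0.001
grip_force: 1.2
t: 9.48
tcp_pos: [0.5134, -0.188, 0.0289]
tool_rot: [-3.007, -0.908, -0.0]
ft_force: [1.5, 1.7, 0.9]
gripper_width: 0.0006
grip_force: 1.1
t: 9.72
tcp_pos: [0.5125, -0.1885, 0.0239]
tool_rot: [-3.007, -0.908, 0.0]
ft_force: [0.9, 1.5, 1.7]
gripper_width: 0.0003
grip_force: 1.0
t: 9.98
tcp_pos: [0.5121, -0.1888, 0.0199]
tool_rot: [-3.007, -0.908, 0.001]
ft_force: [0.0, -0.1, 2.4]
gripper_width: 0.0005
grip_force: 1.0
t 9.97 in folder [ 0.3  0.2 19.9] F [ 0.   -0.12  2.44] yaw -0.01 w 0.0005
```

Forces are light. I keep pressing down to the stop (z about 12), in small steps.

```bash
python3 -m crank '[{"hand":1,"dx":0,"dy":0,"dz":2,"roll":0},{"hand":1,"dx":0,"dy":0,"dz":2,"roll":0}]';python3 -m crank '[{"hand":1,"dx":0,"dy":0,"dz":1,"roll":0},{"hand":1,"dx":0,"dy":0,"dz":1,"roll":0}]';python3 -m crank '[{"hand":1,"dx":0,"dy":0,"dz":0.8,"roll":0},{"hand":1,"dx":0,"dy":0,"dz":0,"roll":0}]'
```

```text
t: 10.22
tcp_pos: [0.5121, -0.1888, 0.0159]
tool_rot: [-3.007, -0.908, 0.001]
ft_force: [-1.6, -1.8, 2.0]
gripper_width: 0.0004
grip_force: 1.0
t: 10.48
tcp_pos: [0.5121, -0.1887, 0.0139]
tool_rot: [-3.007, -0.908, 0.0]
ft_force: [-1.6, -0.5, 2.7]
gripper_width: 0.0007
grip_force: 1.0
t: 10.72
tcp_pos: [0.5123, -0.1887, 0.0132]
tool_rot: [-3.007, -0.908, -0.0]
ft_force: [0.1, 0.1, 0.4]
gripper_width: 0.0008
grip_force: 0.1
```

```bash
python3 -m crank '[{"hand":1,"dx":0,"dy":0,"dz":0.5,"roll":0},{"hand":1,"dx":0,"dy":0,"dz":0,"roll":0}]';python3 -m crank '[{"hand":1,"dx":0,"dy":0,"dz":0.5,"roll":0},{"hand":1,"dx":0,"dy":0,"dz":0,"roll":0}]';python3 -m crank '[{"hand":1,"dx":0,"dy":0,"dz":0.3,"roll":0},{"hand":1,"dx":0,"dy":0,"dz":0,"roll":0}]'
```

```text
t: 10.98
tcp_pos: [0.5123, -0.1887, 0.0127]
tool_rot: [-3.007, -0.908, -0.0]
ft_force: [-0.4, -0.4, 1.1]
gripper_width: 0.0006
grip_force: 0.5
t: 11.22
tcp_pos: [0.5122, -0.1887, 0.0122]
tool_rot: [-3.007, -0.908, 0.0]
ft_force: [-1.2, 0.7, 1.6]
gripper_width: 0.0006
grip_force: 1.0
t: 11.48
tcp_pos: [0.5123, -0.1887, 0.0122]
tool_rot: [3.007, 0.908, 0.0]
ft_force: [-1.8, 1.5, 5.1]
gripper_width: 0.0005
grip_force: 2.6
```

```bash
python3 -m crank '[{"hand":1,"dx":0,"dy":0,"dz":0.3,"roll":0},{"hand":1,"dx":0,"dy":0,"dz":0,"roll":0}]'; python3 -m crank '[{"hand":1,"dx":0,"dy":0,"dz":-8,"roll":0},{"hand":1,"dx":0,"dy":0,"dz":-40,"roll":0},{"hand":1,"dx":0,"dy":0,"dz":-60,"roll":0},{"hand":1,"dx":0,"dy":0,"dz":-60,"roll":0},{"hand":1,"dx":0,"dy":0,"dz":-60,"roll":0},{"hand":1,"dx":-60,"dy":15,"dz":0,"roll":0},{"hand":1,"dx":-60,"dy":20,"dz":0,"roll":0},{"hand":1,"dx":-60,"dy":20,"dz":0,"roll":0},{"hand":1,"dx":-60,"dy":20,"dz":0,"roll":0},{"hand":1,"dx":-60,"dy":20,"dz":0,"roll":0}]';python3 -m crank '[{"hand":1,"dx":-60,"dy":15,"dz":0,"roll":0},{"hand":1,"dx":-60,"dy":0,"dz":0,"roll":0},{"hand":1,"dx":0,"dy":0,"dz":0,"roll":0},{"hand":1,"dx":0,"dy":0,"dz":0,"roll":0}]'; sed -i 's/2\.5/2.5/g' look.py; python3 look.py l6
```

```text
t: 11.72
tcp_pos: [0.5124, -0.1887, 0.0121]
tool_rot: [3.007, 0.908, 0.0]
ft_force: [-3.0, 1.1, 8.2]
gripper_width: 0.0004
grip_force: 4.0
t: 12.98
tcp_pos: [0.3153, -0.4329, 0.2401]
tool_rot: [3.007, 0.908, 0.0]
ft_force: [0.0, 0.3, 0.5]
gripper_width: 0.0006
grip_force: 0.0
t: 13.48
tcp_pos: [0.2254, -0.5102, 0.2398]
tool_rot: [-3.008, -0.908, -0.0]
ft_force: [-0.3, 0.1, 1.2]
gripper_width: 0.0005
grip_force: 0.0
t 13.47 in folder [-416.3 -108.8  239.8] F [-0.32  0.06  1.19] yaw -0.02 w 0.0005
```

View pics/l6.png

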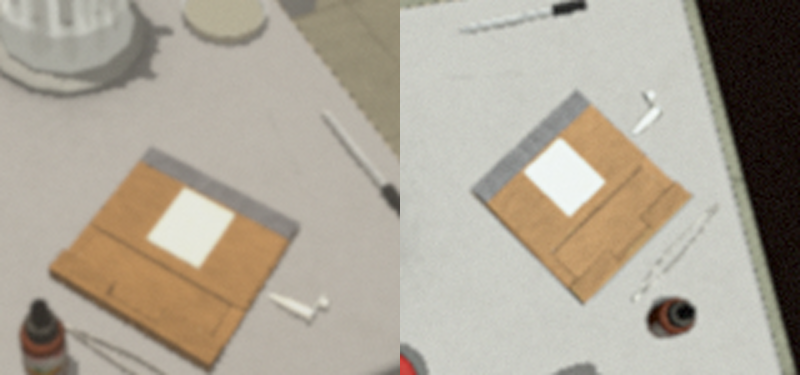

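The cover lies flat with its white label up. The tab disappears beneath both lip pieces, whose inner edges show at top-crop (600,270) and (655,205). The folder's front corner is still at its old pixel position, and the arm is clear.

```bash
python3 -c "
from workcell import order
print(order.close_job())"
```

```text
the job is handed in; nothing more can be done
None
```

I closed the folder and handed the job in at about 13.5 s. In the last pictures the cover lies flat with its tab under the lip, the folder and the objects in view have not visibly moved, and the arm is clear; the last press read about 8 N at the wrist. No verdict came back.

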